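Load the nut mill and hold its key switch on

TASK

Tip the walnuts out of the dish into the mill's steel bowl without the gripper touching a nut, and set the empty dish back down flat on the counter. Then take the key from its wooden rest, work it fully home past the sticky pins of the mill's key cylinder, turn it clockwise (seen from above) a quarter turn to the stop, and keep hold of it there against its return spring: finish still holding the key turned, not letting go. Leave the other things on the counter where they are.

Things in the scene. Friction and masses are not known exactly. Their poses are not given: they have to be found in the camera images.
- dish_tab (a point): Grip point of the dish: an upright tab at its +x end, 10 mm thick (x), 50 mm wide (y), its top 80 mm above the dish's underside. This point is mid-tab, 63 mm above the underside. Grip it here from above, closing along x, fingertips no lower than 40 mm above the underside (nuts may roll beneath). Dish axes: x points to the tab, z up.
- dish: Loose turquoise plastic dish, 190 mm long (x), 110 mm wide (y), about 140 g, flat on the counter (z = 0) to the robot's left; walls 36 mm high on three sides. Floor 4 mm thick; at the -x end it rises in a ramp at 0.33 rad to a lip instead of a wall: nuts stay in when level, roll out when that end is tipped down beyond 0.4 rad, all by 0.7 rad. Origin: 86 mm to -x of the tab, on the underside.
- dish_lip (a point): Centre of the dish's pouring lip: 184 mm from dish_tab along the dish's -x, 15 mm above its underside. Open over 102 mm of width.
- nut0_center (a point): Centre of one of three walnuts, balls of 30 mm diameter, 14 g, lying loose in the dish.
- nut1_center (a point): Centre of the second walnut.
- nut2_center (a point): Centre of the third walnut.
- nut0: First walnut; origin on its surface (turns as it rolls).
- nut1: Second walnut, likewise.
- nut2: Third walnut, likewise.
- bowl_mouth (a point): Centre of the rim plane (103 mm above the counter) of the stainless bowl fixed on the mill; 142 mm inside diameter there. The mill is a white housing fixed to the counter, 170 mm (x) by 280 mm (y), deck 45 mm high; its axes are this point's, z up. The bowl lies 58 mm to +y of the mill's middle, the key cylinder 88 mm to -y.
- bowl_floor (a point): Centre of the bowl's inner floor, 54 mm below bowl_mouth; about 76 mm across here.
- lock_mouth (a point): Centre of the keyhole in the top of the key cylinder's square brass plug (26 mm), 75 mm above the counter, inside a round steel collar 54 mm across, 1 mm lower. z up, x along the slot; turns with the plug. Slot 14 mm (x) by 6 mm (y), 34 mm deep. Two sticky spring pins stand into it from its narrow ends, 10 and 17 mm down; pushing past takes 5 to 10 N (small turns to and fro help).
- lock (a joint): Turn of the plug in rad: 0 at rest, grows clockwise seen from above, stop at 1.571. A spring drives it back to 0: about 0.03 N m to start, 0.13 N m at the stop. The key has about 0.2 rad of play in the slot, so the plug lags behind the key.
- key_tip (a point): Lower tip of the steel key, 81 mm long, 80 g, standing upright, bow up, axes x along blade width, z up. Blade 30 mm long, 12 mm wide (x), 4.5 mm thick (y), its last 10 mm tapered to 5 by 2 mm. Above it a shoulder 22 by 12 by 4 mm, which lands on the plug's top when fully home (tip 30 mm below lock_mouth). Fits either way round, key x along slot x.
- key_bow (a point): Grip centre of the key's flat bow, 60 mm above the tip on its axis. The bow is 34 mm wide (x), 9 mm thick (y), 33 to 81 mm above the tip: grip here from above, closing along y.
- key: The key; origin at key_tip.
- rest: Wooden key rest, fixed, 70 (x) by 50 (y) by 45 mm high, to the robot's right; origin at the centre of its underside. The key stands in a slot at its middle, 30 mm of blade inside, shoulder on the top face.
- canister: Bystander: lidded glass canister, 90 mm across, 141 mm high, far side. Origin under it, as for all bystanders.
- jar: Bystander: glass jar, 68 mm across, 100 mm high, far side.
- mug: Bystander: white mug, 80 mm across, 85 mm high, far right.
- spoon: Bystander: bamboo spoon, 220 mm long, lying beyond the mill.
- fork: Bystander: steel fork, 190 mm long, lying near the robot, right.
- salt: Bystander: stone salt pot, 72 mm across, 45 mm high, far left.
Mind the look-alikes: they are no part of the job. Of the things that look like the key, the larger one is meant. Of the things that look like the dish, take the one that is farthest from the robot's base at the start.

How it is judged:
By the outcome, as a careful person would: the job done as asked, in the order asked, and still so for the second after the job is handed in, while the arm keeps its last pose, push and grip.
It also fails if it takes over 72 s, if anything falls off the work surface, if the arm or the gripper's body presses on something with over 40 N, if the wrist force passes 120 N, or if a joint passes its speed limit or range.

ROBOT

A 6-joint arm with a two-finger parallel gripper is mounted at the origin on the work surface. World frame = base frame: x ahead of the robot, y to its left, z up, the work surface at z = 0. Lengths are in m, angles in rad, forces in N, time in s.
With the tool pointing down it reaches from about 0.35 to 0.85 m from the base axis. Payload 8.1 kg.
Tool frame: the origin (TCP) lies midway between the tips of the shut fingers; the grasp point (between the pads) lies 19 mm behind it; z points along the fingers, y is the line along which they close (so a half turn about z gives the same grasp; the last joint's range is limited). The gripper opens to 93 mm and grips with 3 to 60 N. Pads are 15 mm wide; open, the fingers measure 128 mm over their backs; the gripper's body (75 mm by 188 mm) begins 65 mm behind the grasp point.
Start: joints at [1.099, 0.13, 1.488, -0, 1.523, -0.085], TCP at [0.226, 0.556, 0.219] pointing down, gripper open.
Joint ranges: [-2.96, 2.96], [-0.89, 2.26], [0.02, 2.5], [-1.34, 4.48], [0, 2.73], [-2.66, 2.66]. Speed limits (rad/s): [2.39, 2.39, 2.79, 3.14, 3.14, 3.14].

INTERFACE

Orientations are given as [roll, pitch, yaw] about the fixed x, y, z axes, in that order (R = Rz(yaw) Ry(pitch) Rx(roll)).
In Python, from station import bot, viewer gives the robot as it stands.
- The arm moves only by the shell command python3 -m inch 'ROWS' [FORCE]. ROWS is a JSON object of lists of equal length, an entry for each row: "offset": the shift along the tool's x, y, z in m, a list of three; "twist": the turn, a rotation vector about the tool's x, y, z in rad, a list of three; "gripper": the opening, from 0 (shut) to 1 (fully open). In form: {"offset": [[dx, dy, dz], ...], "twist": [[rx, ry, rz], ...], "gripper": [gripper, ...]}. A call has 1 to 8 rows; each row shifts and turns the commanded pose from where the row before left it, along the tool's axes as they then stand; what a row does not reach is not made up. A row lasts 1/12 s, in which the tool goes at most 41.7 mm and 7.16 degrees, less where a joint would pass 70% of its speed; a pose out of reach is approached as far as the arm can. A call with a gripper value outside its range is refused whole. The fingers move at their own pace and stop on an object; FORCE is the grip in N (left out, the last holds). Time passes only in rows, so rows that do not move let the fingers close. It gives the time, the measured TCP pose, the force, the opening and the grip force at its end, in the units of the state.
- bot.read_state(): the state, without advancing time (a new reading comes with each control period).
- viewer.get_image(name): name is "scene" or "top" or "wrist"; returns the picture (384x512x3 uint8, red, green, blue); there is no depth.
- viewer.camera_info(name): a dict with "fx", "fy", "cx", "cy" (pixels), "position" and "orientation" of the camera in the world; the wrist camera has in their place "hand_eye" (4x4, takes a point from camera to tool coordinates, whose origin is the TCP and whose axes are the flange's). Camera axes: x right, y down, z forward; pixel columns grow to the right and rows downward; lengths in m; the calibration is good to about 2 mm. A picture is of the moment at which its call begins: read the wrist's pose just before it. camera_info takes no time and is no camera call.
- bot.hand_in(): hands the job in; it is judged then, once.
The state is a dict: "time_s": time; "joints": joint angles; "qd": joint speeds; "joint_efforts": joint torques, N m; "eef_pos": TCP position; "orientation": TCP orientation; "ft_force": force on the tool from outside, world axes, zero at the start; "torque": the same for the moment, N m; "grip_width": finger opening in m; "finger_force": force on a finger pad.
Only numpy, scipy, OpenCV 4.12 (cv2) and the standard library are available. Lean on these libraries where they do the work, as an engineer would, in place of code of your own. Each camera call takes 0.05 s, during which the arm holds its last target. There are 200 camera calls.

## Working session

There is one attempt and no reset: what is moved stays moved. The work goes in short steps, Python scripts to look and compute and a shell command to move; the robot and the scene stay as the last step left them, time stands still between calls to the robot, and variables do not carry over. Pictures are saved under pics/ and viewed, at most 10 in all, crops included, and the job is handed in when it is done.

```bash
ls; mkdir -p pics; python3 - <<'E'
from station import bot, viewer
import cv2,numpy as np
s=bot.read_state(); print(s)
for n in ("scene","top","wrist"):
    print(n,viewer.camera_info(n))
a=viewer.get_image("top");b=viewer.get_image("scene")
cv2.imwrite("pics/top0.png",cv2.cvtColor(a,cv2.COLOR_RGB2BGR));cv2.imwrite("pics/scene0.png",cv2.cvtColor(b,cv2.COLOR_RGB2BGR))
E
```

```text
pics
{'time_s': 0.0, 'joints': array([ 1.09863347e+00,  1.31175795e-01,  1.48928105e+00, -1.51941164e-05,
        1.52298526e+00, -8.54016991e-02]), 'qd': array([-0.00036804, -0.00060969, -0.00113357, -0.00076283,  0.00025511,
       -0.00050677]), 'joint_efforts': array([-1.45507274e-03, -5.59805059e+01, -4.91760421e+01,  7.68631697e-02,
        3.50937119e-02, -1.77673510e-04]), 'eef_pos': array([0.22603995, 0.55517791, 0.21757774]), 'orientation': array([-3.13974865e+00, -1.42633645e-04,  2.75483211e+00]), 'ft_force': array([ 0.27280322,  0.34093312, -0.19469122]), 'torque': array([ 0.04845077, -0.00358484,  0.01358969]), 'finger_force': 0.0, 'grip_width': 0.09288097104613403}
scene {'fx': 382.72799625528967, 'fy': 382.72799625528967, 'cx': 252.58339240200687, 'cy': 188.32478159207392, 'position': array([1.18514906, 0.41657124, 0.65641348]), 'orientation': array([-2.16846598, -0.00697676,  2.13896005])}
top {'fx': 417.750066886897, 'fy': 417.750066886897, 'cx': 248.71256418295445, 'cy': 190.30638519561737, 'position': array([ 0.41902129, -0.00595094,  1.15725212]), 'orientation': array([-3.06359848,  0.00774664, -1.54844327])}
wrist {'fx': 277.60717463625963, 'fy': 277.60717463625963, 'cx': 255.87727442077627, 'cy': 190.16305234391075, 'hand_eye': array([[ 7.96271483e-04, -9.66571002e-01, -2.56397863e-01,
         7.03001097e-02],
       [ 9.99999615e-01,  6.75268839e-04,  5.59973069e-04,
         2.80148475e-04],
       [-3.68116243e-04, -2.56398210e-01,  9.66571168e-01,
        -1.65922777e-01],
       [ 0.00000000e+00,  0.00000000e+00,  0.00000000e+00,
         1.00000000e+00]])}
```

```bash
python3 - <<'E'
import cv2,numpy as np
a=cv2.imread("pics/top0.png")
cv2.imwrite("pics/top0b.png",cv2.resize(a,(800,600),interpolation=cv2.INTER_CUBIC))
E
```

```text
(no output)
```

View pics/top0b.png

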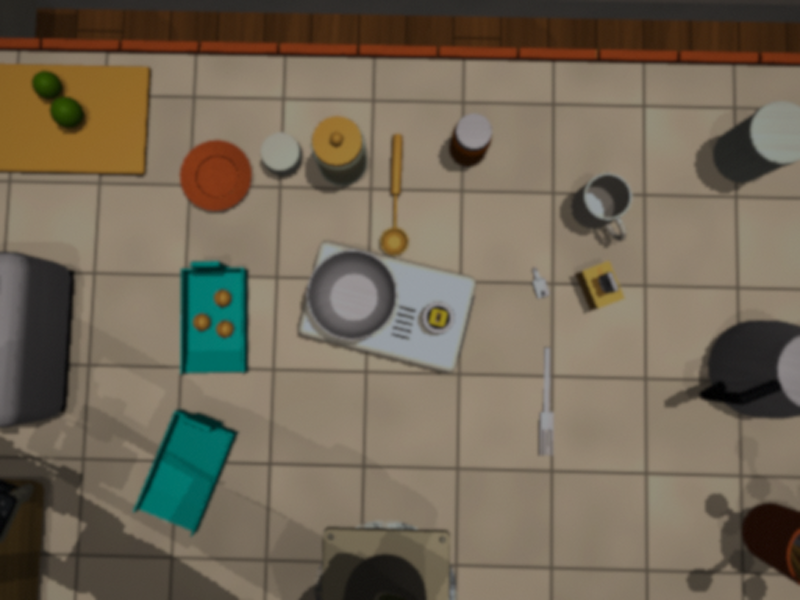

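View pics/scene0.png

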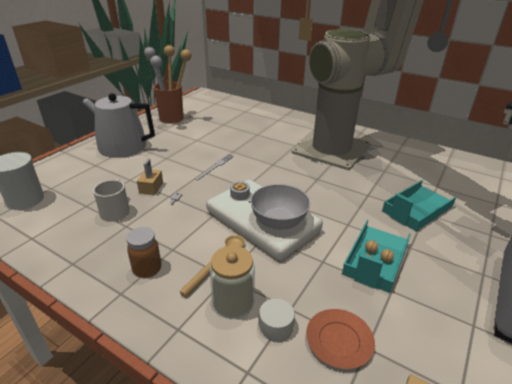

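Top (800-px view) shows: the turquoise dish with 3 nuts at (215,320), tab at (207,267); the empty look-alike dish at (188,470), nearer the base. Mill: bowl (352,295), plug (438,317). Key in the rest at (605,285); a small look-alike key lies at (540,283). I choose the far dish with the nuts and the larger, upright key in the rest. A close crop follows to check.

```bash
cat > h.py <<'E'
import numpy as np, cv2
from scipy.spatial.transform import Rotation as R
from station import bot, viewer
def cam(n,pos=None,ori=None):
    c=viewer.camera_info(n)
    if n=="wrist":
        T=np.eye(4);T[:3,:3]=R.from_euler('xyz',ori).as_matrix();T[:3,3]=pos
        T=T@c["hand_eye"]
    else:
        T=np.eye(4);T[:3,:3]=R.from_euler('xyz',c["orientation"]).as_matrix();T[:3,3]=c["position"]
    return c,T
def w(n,u,v,z,pos=None,ori=None):   # pixel -> world point on plane z
    c,T=cam(n,pos,ori); d=T[:3,:3]@[(u-c["cx"])/c["fx"],(v-c["cy"])/c["fy"],1]
    return T[:3,3]+d*(z-T[2,3])/d[2]
def px(n,p,pos=None,ori=None):
    c,T=cam(n,pos,ori); q=T[:3,:3].T@(np.array(p)-T[:3,3])
    return np.array([c["fx"]*q[0]/q[2]+c["cx"],c["fy"]*q[1]/q[2]+c["cy"]])
def snap(n,f):
    s=bot.read_state(); a=viewer.get_image(n); cv2.imwrite(f,a[:,:,::-1]); np.savez(f+".npz",pos=s["eef_pos"],ori=s["orientation"]); return s
E
python3 - <<'E'
import cv2,numpy as np
a=cv2.imread("pics/top0.png")
def cr(x,y,w,h): return cv2.resize(a[y:y+h,x:x+w],(w*5,h*5),interpolation=cv2.INTER_CUBIC)
m=np.zeros((600,800,3),np.uint8)
m[:450,:260]=cr(110,160,52,90)
m[:450,265:265+535]=cr(190,150,107,90)
m[455:600,0:400]=cr(335,165,80,29)
m[455:600,400:800]=cr(350,165,80,29)
cv2.imwrite("pics/m1.png",m)
E
```

```text
(no output)
```

View pics/m1.png

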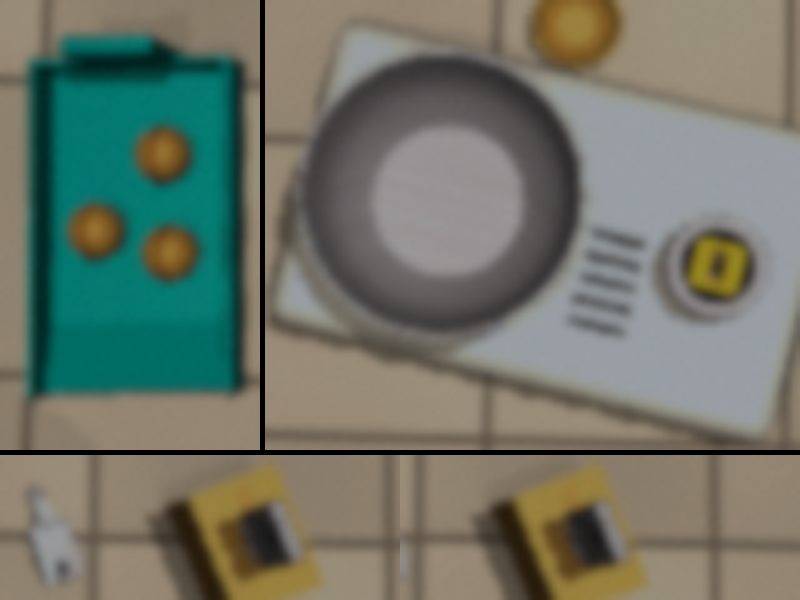

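The crop confirms both choices: the dish holding the nuts (tab top at about top px (132,169)) and the upright key in the rest (about px (394,181)), distinctly larger than the loose one.

```bash
python3 - <<'E'
from h import *
np.set_printoptions(precision=4,suppress=True)
W=lambda u,v,z:w("top",u,v,z)
C=lambda x,y:(110+x/5,160+y/5)
print("tab top L/R",W(*C(62,45),.08),W(*C(158,45),.08),"c",W(*C(110,45),.08))
for c in [(30,62),(240,62)]: print("far rim",W(*C(*c),.036))
for c in [(30,393),(242,390)]: print("near", W(*C(*c),.02))
print("lip",W(*C(136,393),.015))
for c in [(163,155),(97,231),(170,252)]: print("nut",W(*C(*c),.02))
M=lambda x,y:(190+(x-265)/5,150+y/5)
print("mouth",W(*M(441,193),.103),"floor",W(*M(448,200),.049),"lock",W(*M(718,265),.075))
a=W(*M(365,27),.045);b=W(*M(795,128),.045);print("mill far edge",a,b,np.arctan2((a-b)[1],(a-b)[0])-np.pi/2)
print("key",W(393.6,181,.096)," rest ",W(387,183,.045))
E
```

```text
tab top L/R [0.5515 0.3343 0.08  ] [0.5525 0.2842 0.08  ] c [0.552  0.3092 0.08  ]
far rim [0.5472 0.3651 0.036 ]
far rim [0.5497 0.2512 0.036 ]
near [0.3685 0.3619 0.02  ]
near [0.3727 0.2467 0.02  ]
lip [0.3696 0.3056 0.015 ]
nut [0.4995 0.295  0.02  ]
nut [0.4571 0.3294 0.02  ]
nut [0.4466 0.289  0.02  ]
mouth [0.5043 0.0637 0.103 ] floor [0.505  0.0634 0.049 ] lock [ 0.4722 -0.079   0.075 ]
mill far edge [0.5976 0.1108 0.045 ] [ 0.5479 -0.121   0.045 ] -0.21113480751744595
key [ 0.5335 -0.3641  0.096 ]  rest  [ 0.5333 -0.3638  0.045 ]
```

```bash
python3 -m inch '{"offset":[[0,0,0],[0,0,0],[0,0,0],[0,0,0],[0,0,0]],"twist":[[0,0,0.1165],[0,0,0.1165],[0,0,0.1165],[0,0,0.1165],[0,0,0.1165]],"gripper":[1,1,1,1,1]}' 50
python3 -m inch '{"offset":[[0,0,0],[0,0,0],[0,0,0],[0,0,0],[0,0,0]],"twist":[[0,0,0.1165],[0,0,0.1165],[0,0,0.1165],[0,0,0.1165],[0,0,0.1165]],"gripper":[1,1,1,1,1]}'
python3 -m inch '{"offset":[[-0.021,0.027,0],[-0.021,0.027,0],[-0.021,0.027,0],[-0.021,0.027,0],[-0.021,0.027,0],[-0.021,0.027,0]],"twist":[[0,0,0],[0,0,0],[0,0,0],[0,0,0],[0,0,0],[0,0,0]],"gripper":[1,1,1,1,1,1]}'
python3 -m inch '{"offset":[[-0.021,0.027,0],[-0.021,0.027,0],[-0.021,0.027,0],[-0.021,0.027,0],[-0.021,0.027,0],[-0.021,0.025,0],[0,0,0],[0,0,0]],"twist":[[0,0,0],[0,0,0],[0,0,0],[0,0,0],[0,0,0],[0,0,0],[0,0,0],[0,0,0]],"gripper":[1,1,1,1,1,1,1,1]}'
python3 -c "
from h import *
s=snap('wrist','pics/w1.png');print(s['eef_pos'],s['orientation'],s['joints'])"
```

```text
time_s: 0.52
eef_pos: [0.2261, 0.5554, 0.218]
orientation: [-3.141, 0.001, 2.167]
ft_force: [-0.2, -0.2, 0.4]
grip_width: 0.093
finger_force: 0.0
time_s: 0.93
eef_pos: [0.2262, 0.5554, 0.218]
orientation: [-3.141, 0.001, 1.584]
ft_force: [0.1, -0.6, -0.4]
grip_width: 0.0931
finger_force: 0.0
time_s: 1.43
eef_pos: [0.3915, 0.4315, 0.2182]
orientation: [-3.141, 0.001, 1.59]
ft_force: [0.5, -0.3, 0.2]
grip_width: 0.0927
finger_force: 0.0
time_s: 2.1
eef_pos: [0.5539, 0.3082, 0.2177]
orientation: [-3.14, 0.001, 1.587]
ft_force: [-0.4, -0.1, 0.6]
grip_width: 0.0931
finger_force: 0.0
[0.55386721 0.30824919 0.21770419] [-3.14021844e+00  5.96839605e-04  1.58664807e+00] [4.26986874e-01 2.23321163e-01 1.38600874e+00 2.10114453e-06
 1.53376097e+00 4.11135463e-01]
```

View pics/w1.png

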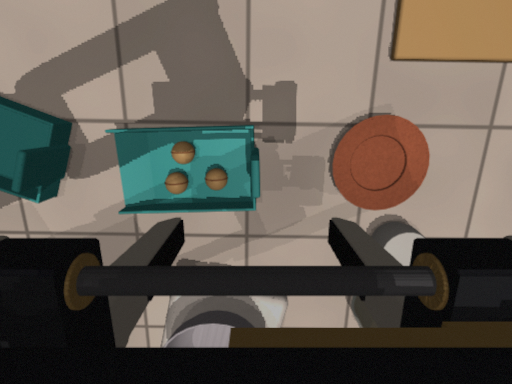

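Wrist view: tab top centred at px (257,172), nuts at (183,152), (177,183), (216,179); tab midway between the fingers.

```bash
python3 -c "
from h import *
d=np.load('pics/w1.png.npz')
for p,z in [((257,148),.08),((257,196),.08),((257,172),.08),((121,209),.02),((258,209),.036)]: print(w('wrist',*p,z,d['pos'],d['ori']))"
```

```text
[0.55502638 0.34612284 0.08      ]
[0.55598694 0.29181482 0.08      ]
[0.55549583 0.31958145 0.08      ]
[0.36903181 0.25267055 0.02      ]
[0.55796647 0.26132305 0.036     ]
```

```bash
python3 -m inch '{"offset":[[0.005,0.001,0.03],[0,0,0.03],[0,0,0.03],[0,0,0.03],[0,0,0.03],[0,0,0.021],[0,0,0],[0,0,0]],"twist":[[0,0,0],[0,0,0],[0,0,0],[0,0,0],[0,0,0],[0,0,0],[0,0,0],[0,0,0]],"gripper":[1,1,1,1,1,1,1,1]}' 50
python3 -m inch '{"offset":[[0,0,0],[0,0,0],[0,0,0],[0,0,0],[0,0,0],[0,0,0],[0,0,0],[0,0,0]],"twist":[[0,0,0],[0,0,0],[0,0,0],[0,0,0],[0,0,0],[0,0,0],[0,0,0],[0,0,0]],"gripper":[0,0,0,0,0,0,0,0]}' 50
```

```text
time_s: 2.82
eef_pos: [0.5517, 0.3154, 0.0464]
orientation: [-3.138, 0.001, 1.591]
ft_force: [0.3, -0.3, 0.2]
grip_width: 0.0931
finger_force: 0.0
time_s: 3.48
eef_pos: [0.554, 0.3148, 0.0477]
orientation: [-3.142, 0.0, 1.59]
ft_force: [-0.0, -0.7, -0.3]
grip_width: 0.0444
finger_force: 0.0
```

```bash
python3 -m inch '{"offset":[[0,0,0],[0,0,0],[0,0,0],[0,0,0],[0,0,0],[0,0,0],[0,0,0],[0,0,0]],"twist":[[0,0,0],[0,0,0],[0,0,0],[0,0,0],[0,0,0],[0,0,0],[0,0,0],[0,0,0]],"gripper":[0,0,0,0,0,0,0,0]}' 50
python3 -m inch '{"offset":[[0,0,-0.004],[0,0,-0.01],[0,0,-0.015],[0,0,-0.015],[0,0,-0.015],[0,0,-0.01],[0,0,-0.005],[0,0,0]],"twist":[[0,0,0],[0,0,0],[0,0,0],[0,0,0],[0,0,0],[0,0,0],[0,0,0],[0,0,0]],"gripper":[0,0,0,0,0,0,0,0]}' 50
python3 -c "
from h import *
a=viewer.get_image('scene')[180:310,310:460];b=viewer.get_image('wrist')[80:260]
m=np.zeros((600,800,3),np.uint8);m[:390,:450]=cv2.resize(a,None,fx=3,fy=3);m[395:575,:512]=b
cv2.imwrite('pics/l1.png',m[:,:,::-1])"
```

```text
time_s: 4.15
eef_pos: [0.5539, 0.3149, 0.0476]
orientation: [-3.141, 0.0, 1.59]
ft_force: [-0.4, -0.1, 0.3]
grip_width: 0.0097
finger_force: 50.0
time_s: 4.82
eef_pos: [0.555, 0.3153, 0.1237]
orientation: [3.139, -0.001, 1.59]
ft_force: [0.9, -0.2, -1.2]
grip_width: 0.0097
finger_force: 50.0
```

View pics/l1.png

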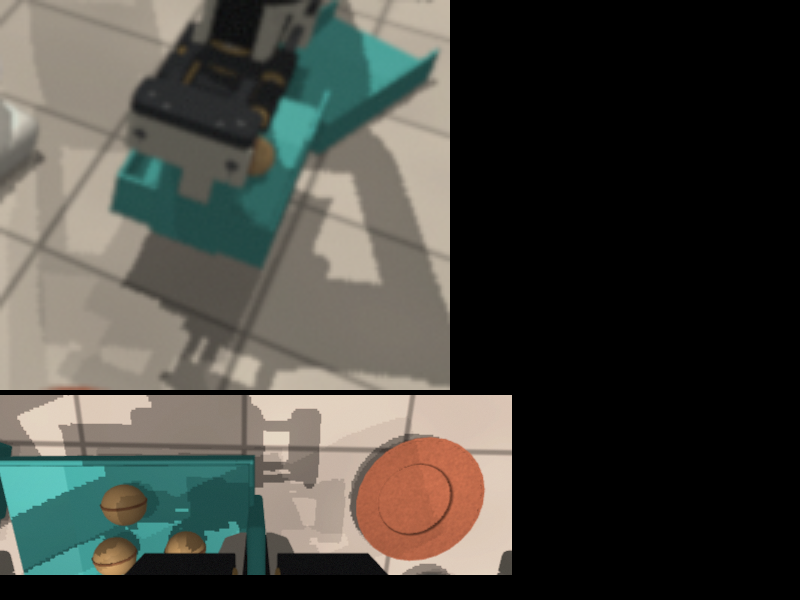

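The dish is held by its tab, clear of the counter and level, nuts inside (crop px (124,503), (114,555), (186,547)).

```bash
python3 -m inch '{"offset":[[-0.005,0.003,-0.01],[-0.01,0.007,-0.017],[-0.015,0.01,-0.017],[-0.0163,0.0107,-0.017],[-0.0163,0.0107,-0.016],[-0.0163,0.0107,0],[-0.0163,0.0107,0],[-0.0163,0.0107,0]],"twist":[[0,0,0],[0,0,0],[0,0,0],[0,0,0],[0,0,0],[0,0,0],[0,0,0],[0,0,0]],"gripper":[0,0,0,0,0,0,0,0]}' 50
python3 -m inch '{"offset":[[-0.0163,0.0107,0],[-0.0163,0.0107,0],[-0.0163,0.0107,0],[-0.0163,0.0107,0],[-0.0163,0.0107,0],[-0.0163,0.0107,0],[-0.0163,0.0107,0],[-0.012,0.008,0]],"twist":[[0,0,0],[0,0,0],[0,0,0],[0,0,0],[0,0,0],[0,0,0],[0,0,0],[0,0,0]],"gripper":[0,0,0,0,0,0,0,0]}' 50
python3 -m inch '{"offset":[[-0.008,0.005,0.005],[-0.004,0.002,0.01],[0,0,0.01],[0,0,0],[0,0,0]],"twist":[[0,0,0],[0,0,0],[0,0,0],[0,0,0],[0,0,0]],"gripper":[0,0,0,0,0]}' 50
```

```text
time_s: 5.58
eef_pos: [0.6301, 0.2035, 0.1988]
orientation: [-3.141, 0.0, 1.59]
ft_force: [0.5, -0.3, -2.3]
grip_width: 0.01
finger_force: 50.0
time_s: 6.25
eef_pos: [0.7152, 0.0782, 0.198]
orientation: [-3.14, 0.0, 1.589]
ft_force: [0.6, -0.3, -1.6]
grip_width: 0.0096
finger_force: 50.0
time_s: 6.67
eef_pos: [0.721, 0.0693, 0.172]
orientation: [-3.139, -0.0, 1.591]
ft_force: [-0.7, 0.2, -1.9]
grip_width: 0.0095
finger_force: 50.0
```

```bash
python3 -m inch '{"offset":[[0.001,-0.0012,-0.007],[0.001,-0.0012,-0.007],[0.001,-0.0012,-0.007],[0,-0.0012,-0.007],[0,-0.0012,-0.007],[0,-0.0012,-0.007],[0,-0.0012,-0.007],[0,0,0]],"twist":[[-0.04,0,0],[-0.04,0,0],[-0.04,0,0],[-0.04,0,0],[-0.04,0,0],[-0.04,0,0],[-0.04,0,0],[0,0,0]],"gripper":[0,0,0,0,0,0,0,0]}' 50
python3 -m inch '{"offset":[[0,0,0],[0,0,0],[0,0,0],[0,0,0],[0,0,0],[0,0,0]],"twist":[[0,0,0],[0,0,0],[0,0,0],[0,0,0],[0,0,0],[0,0,0]],"gripper":[0,0,0,0,0,0]}' 50
python3 -c "
from h import *
a=viewer.get_image('scene')[120:300,160:360];b=viewer.get_image('top')[120:270,160:330]
m=np.zeros((600,800,3),np.uint8);m[:360,:400]=cv2.resize(a,None,fx=2,fy=2);m[:300,405:405+340]=cv2.resize(b,None,fx=2,fy=2);c=viewer.get_image('wrist')[80:310];m[365:595,:512]=c
cv2.imwrite('pics/p1.png',m[:,:,::-1])"
```

```text
time_s: 7.33
eef_pos: [0.7065, 0.0725, 0.2218]
orientation: [2.86, -0.0, 1.591]
ft_force: [-0.1, -0.2, -1.9]
grip_width: 0.0097
finger_force: 50.0
time_s: 7.83
eef_pos: [0.708, 0.0711, 0.2206]
orientation: [2.862, 0.0, 1.59]
ft_force: [-1.2, -0.3, -2.3]
grip_width: 0.0096
finger_force: 50.0
```

View pics/p1.png

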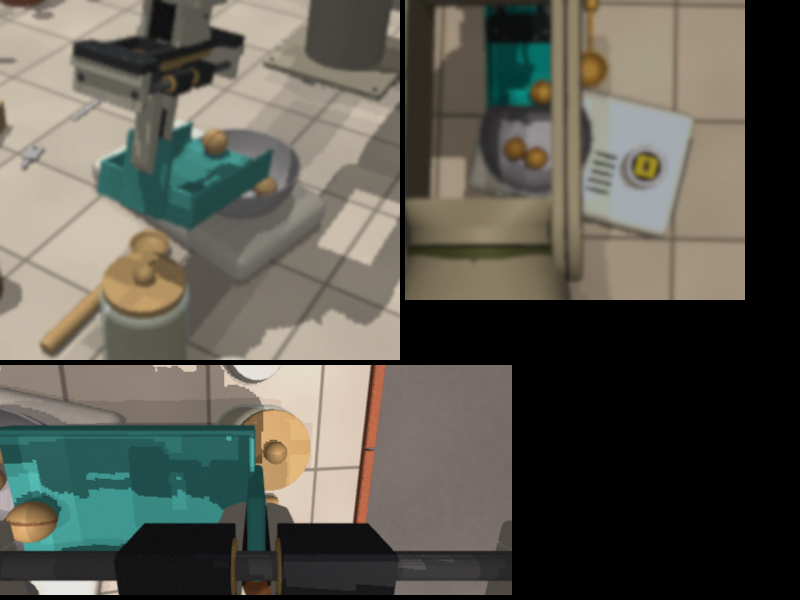

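Two nuts already lie in the bowl (crop px (515,150), (536,157)); the third sits at the lip (541,92). I continue tipping about the lip.

```bash
python3 -m inch '{"offset":[[0,-0.0012,-0.007],[0,-0.0012,-0.007],[0,-0.0012,-0.007],[0,-0.0012,-0.007],[0,-0.0012,-0.007],[0,-0.0012,-0.007],[0,0,0],[0,0,0]],"twist":[[-0.04,0,0],[-0.04,0,0],[-0.04,0,0],[-0.04,0,0],[-0.04,0,0],[-0.04,0,0],[0,0,0],[0,0,0]],"gripper":[0,0,0,0,0,0,0,0]}' 50
python3 -m inch '{"offset":[[0,-0.0012,-0.007],[0,-0.0012,-0.007],[0,-0.0012,-0.007],[0,-0.0012,-0.007],[0,-0.0012,-0.007],[0,-0.0012,-0.007],[0,0,0],[0,0,0]],"twist":[[-0.04,0,0],[-0.04,0,0],[-0.04,0,0],[-0.04,0,0],[-0.04,0,0],[-0.04,0,0],[0,0,0],[0,0,0]],"gripper":[0,0,0,0,0,0,0,0]}' 50
python3 -m inch '{"offset":[[0,0,0],[0,0,0],[0,0,0],[0,0,0],[0,0,0],[0,0,0]],"twist":[[0,0,0],[0,0,0],[0,0,0],[0,0,0],[0,0,0],[0,0,0]],"gripper":[0,0,0,0,0,0]}' 50
python3 -c "
from h import *
a=viewer.get_image('scene')[120:300,160:360];b=viewer.get_image('top')[120:270,160:330]
m=np.zeros((365,750,3),np.uint8);m[:360,:400]=cv2.resize(a,None,fx=2,fy=2);m[:300,405:405+340]=cv2.resize(b,None,fx=2,fy=2)
cv2.imwrite('pics/p2.png',m[:,:,::-1])"
```

```text
time_s: 8.65
eef_pos: [0.6852, 0.0707, 0.2577]
orientation: [2.622, -0.0, 1.59]
ft_force: [-0.3, 0.6, -1.1]
grip_width: 0.0098
finger_force: 50.0
time_s: 9.32
eef_pos: [0.6554, 0.0701, 0.2871]
orientation: [2.383, 0.0, 1.59]
ft_force: [0.9, 0.7, -1.4]
grip_width: 0.0091
finger_force: 50.0
time_s: 9.82
eef_pos: [0.6555, 0.0701, 0.2871]
orientation: [2.382, -0.0, 1.59]
ft_force: [-0.2, 0.5, -0.6]
grip_width: 0.0097
finger_force: 50.0
```

View pics/p2.png

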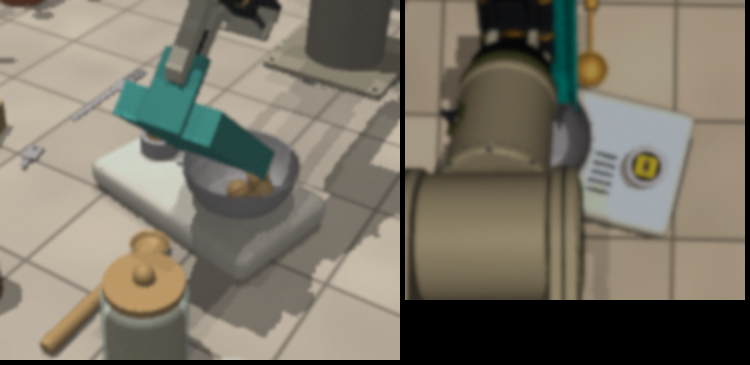

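All three nuts appear in the bowl (left px (250,185)), dish empty. I level it and carry it back.

```bash
python3 -m inch '{"offset":[[0,0,0],[0,0,0],[0,0,0],[0,0,0],[0,0,0],[0,0,0],[0,0,0]],"twist":[[0.11,0,0],[0.11,0,0],[0.11,0,0],[0.11,0,0],[0.11,0,0],[0.11,0,0],[0.1,0,0]],"gripper":[0,0,0,0,0,0,0]}' 50
python3 -m inch '{"offset":[[0.03,-0.012,0],[0.03,-0.012,0],[0.031,-0.012,0],[0.031,-0.012,0],[0.031,-0.012,0],[0.031,-0.012,0],[0.031,-0.012,0],[0.031,-0.013,0]],"twist":[[0,0,0],[0,0,0],[0,0,0],[0,0,0],[0,0,0],[0,0,0],[0,0,0],[0,0,0]],"gripper":[0,0,0,0,0,0,0,0]}' 50
python3 -m inch '{"offset":[[0,0,0.03],[0,0,0.03],[0,0,0.03],[0,0,0.03],[0,0,0.03],[0,0,0.03],[0,0,0.02],[0,0,0]],"twist":[[0,0,0],[0,0,0],[0,0,0],[0,0,0],[0,0,0],[0,0,0],[0,0,0],[0,0,0]],"gripper":[0,0,0,0,0,0,0,0]}' 50
```

```text
time_s: 10.5
eef_pos: [0.6561, 0.0702, 0.2886]
orientation: [-3.139, -0.0, 1.59]
ft_force: [1.0, -0.1, -1.0]
grip_width: 0.0097
finger_force: 50.0
time_s: 11.17
eef_pos: [0.5534, 0.3158, 0.2874]
orientation: [3.141, -0.0, 1.59]
ft_force: [-0.5, 0.8, -0.7]
grip_width: 0.0097
finger_force: 50.0
time_s: 11.83
eef_pos: [0.5503, 0.3126, 0.081]
orientation: [-3.133, 0.004, 1.59]
ft_force: [-0.1, -1.3, -2.6]
grip_width: 0.0103
finger_force: 50.0
```

```bash
python3 -m inch '{"offset":[[0,0,0.01],[0,0,0.01],[0,0,0.008],[0,0,0.006],[0,0,0.003],[0,0,0.002],[0,0,0],[0,0,0]],"twist":[[0,0,0],[0,0,0],[0,0,0],[0,0,0],[0,0,0],[0,0,0],[0,0,0],[0,0,0]],"gripper":[0,0,0,0,0,0,0,0]}' 50
```

```text
time_s: 12.5
eef_pos: [0.554, 0.3144, 0.0487]
orientation: [3.141, -0.0, 1.59]
ft_force: [0.1, -0.0, -0.5]
grip_width: 0.0093
finger_force: 50.0
```

```bash
python3 -m inch '{"offset":[[0,0,0.001],[0,0,0],[0,0,0],[0,0,0],[0,0,0],[0,0,0],[0,0,0],[0,0,0]],"twist":[[0,0,0],[0,0,0],[0,0,0],[0,0,0],[0,0,0],[0,0,0],[0,0,0],[0,0,0]],"gripper":[0,0,0.5,0.5,0.5,0.5,0.5,0.5]}' 50
python3 -m inch '{"offset":[[0,0,-0.02],[0,0,-0.035],[0,0,-0.035],[0,0,-0.035],[0,0,-0.035],[0,0,-0.03],[0,0,0],[0,0,0]],"twist":[[0,0,0],[0,0,0],[0,0,0],[0,0,-0.1],[0,0,-0.12],[0,0,-0.12],[0,0,-0.12],[0,0,-0.12]],"gripper":[0.5,0.5,0.5,0.5,0.5,0.5,0.5,0.5]}' 50
python3 -m inch '{"offset":[[0,0,0],[0,0,0],[0,0,0],[0,0,0],[0,0,0],[0,0,0],[0,0,0],[0,0,0]],"twist":[[0,0,-0.12],[0,0,-0.12],[0,0,-0.12],[0,0,-0.12],[0,0,-0.12],[0,0,-0.12],[0,0,-0.02],[0,0,0]],"gripper":[0.5,0.5,0.5,0.5,0.5,0.5,0.5,0.5]}' 50
python3 -m inch '{"offset":[[-0.008,-0.039,0],[-0.008,-0.039,0],[-0.008,-0.039,0],[-0.008,-0.039,0],[-0.008,-0.039,0],[-0.008,-0.039,0],[-0.008,-0.039,0],[-0.008,-0.039,0]],"twist":[[0,0,0],[0,0,0],[0,0,0],[0,0,0],[0,0,0],[0,0,0],[0,0,0],[0,0,0]],"gripper":[0.5,0.5,0.5,0.5,0.5,0.5,0.5,0.5]}' 50
python3 -m inch '{"offset":[[-0.008,-0.039,0],[-0.008,-0.039,0],[-0.008,-0.039,0],[-0.008,-0.039,0],[-0.008,-0.039,0],[-0.008,-0.039,0],[-0.008,-0.039,0],[-0.008,-0.039,0]],"twist":[[0,0,0],[0,0,0],[0,0,0],[0,0,0],[0,0,0],[0,0,0],[0,0,0],[0,0,0]],"gripper":[0.5,0.5,0.5,0.5,0.5,0.5,0.5,0.5]}' 50
python3 -m inch '{"offset":[[-0.008,-0.039,0],[0,0,0],[0,0,0]],"twist":[[0,0,0],[0,0,0],[0,0,0]],"gripper":[0.5,0.5,0.5]}' 50
python3 -c "
from h import *
s=snap('wrist','pics/w2.png');print(s['eef_pos'],s['orientation'],s['joints'])
a=cv2.imread('pics/w2.png');s=snap('top','pics/t2.png');b=cv2.imread('pics/t2.png')
m=np.zeros((600,800,3),np.uint8);m[:384,:512]=a;m[388:588,:]=cv2.resize(b[140:240,100:500],None,fx=2,fy=2)
cv2.imwrite('pics/m2.png',m)"
```

```text
time_s: 13.17
eef_pos: [0.5538, 0.3143, 0.0474]
orientation: [3.142, -0.0, 1.59]
ft_force: [-0.7, 0.4, -0.0]
grip_width: 0.0441
finger_force: 0.0
time_s: 13.83
eef_pos: [0.5554, 0.315, 0.2413]
orientation: [3.135, 0.001, 2.176]
ft_force: [0.5, 1.1, -0.4]
grip_width: 0.0461
finger_force: 0.0
time_s: 14.5
eef_pos: [0.5538, 0.3143, 0.2373]
orientation: [-3.142, -0.0, 2.908]
ft_force: [0.4, -0.2, -0.0]
grip_width: 0.0464
finger_force: 0.0
time_s: 15.17
eef_pos: [0.544, -0.0059, 0.2376]
orientation: [3.141, 0.001, 2.906]
ft_force: [1.4, -0.5, -0.7]
grip_width: 0.0467
finger_force: 0.0
time_s: 15.83
eef_pos: [0.5346, -0.3245, 0.2374]
orientation: [-3.142, 0.0, 2.905]
ft_force: [-0.1, -0.3, 1.0]
grip_width: 0.0468
finger_force: 0.0
time_s: 16.08
eef_pos: [0.5329, -0.3644, 0.2364]
orientation: [3.141, -0.001, 2.903]
ft_force: [-0.3, 0.8, -0.1]
grip_width: 0.0466
finger_force: 0.0
[ 0.53292611 -0.36444169  0.23641874] [ 3.14120133e+00 -1.06462862e-03  2.90268565e+00] [-6.79133076e-01  2.48177092e-01  1.32337088e+00 -9.96707707e-05
  1.57117456e+00 -2.01102217e+00]
```

View pics/m2.png

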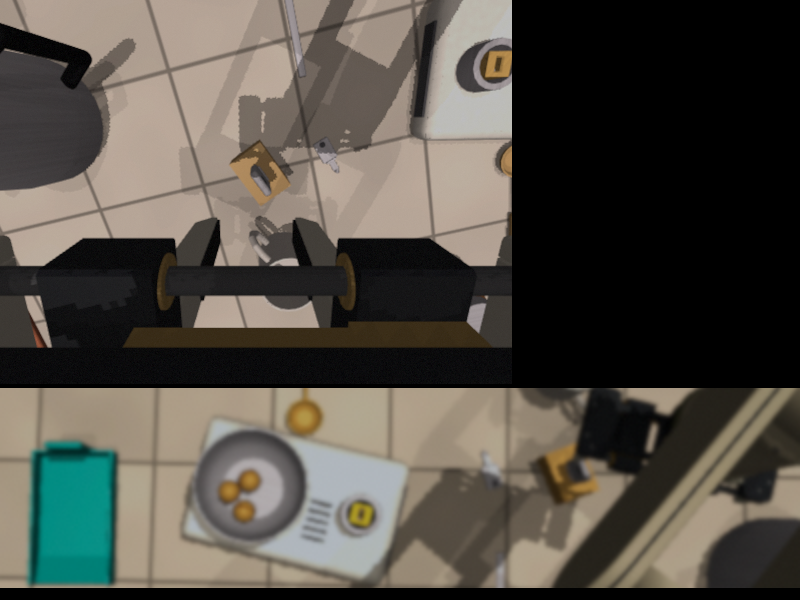

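Three nuts sit in the bowl (lower px (228,492), (249,481), (243,511)), and the empty dish is back flat at its place. In the wrist view the key's bow is at about (262,180) in the rest; next an enlarged crop of that.

```bash
python3 -c "
from h import *
a=cv2.imread('pics/w2.png');b=cv2.imread('pics/t2.png')
m=np.zeros((600,800,3),np.uint8)
m[:600,:560]=cv2.resize(a[135:210,225:295],None,fx=8,fy=8,interpolation=cv2.INTER_CUBIC)
m[:240,560:800]=cv2.resize(b[190:220,262:292],None,fx=8,fy=8,interpolation=cv2.INTER_CUBIC)
m[250:490,560:800]=cv2.resize(a[48:78,482:512],None,fx=8,fy=8,interpolation=cv2.INTER_CUBIC)
cv2.imwrite('pics/m3.png',m)"
```

```text
(no output)
```

View pics/m3.png

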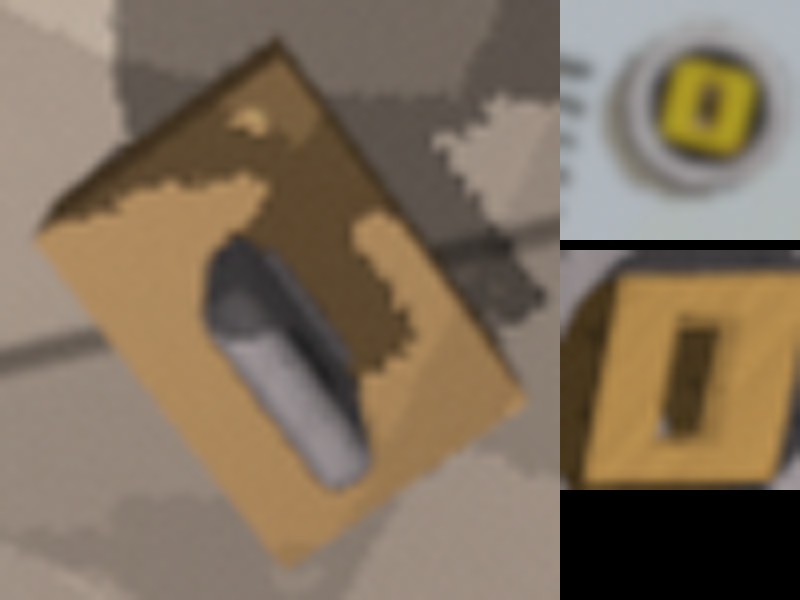

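The crop shows the bow's top as a light strip from (225,325) to (340,488), the rest's top corners at (50,225), (283,62), (522,400), (288,566), and the plug slot at (690,378) lower right.

```bash
python3 -c "
from h import *
np.set_printoptions(precision=4,suppress=True)
d=np.load('pics/w2.png.npz')
W=lambda x,y,z:w('wrist',225+x/8,135+y/8,z,d['pos'],d['ori'])
V=lambda x,y,z:w('wrist',482+(x-560)/8,48+(y-250)/8,z,d['pos'],d['ori'])
c=[W(*p,.045) for p in [(50,225),(283,62),(522,400),(288,566)]]
ang=lambda a:np.arctan2(a[1],a[0])
print('rest c',np.mean(c,0),'yaw',ang(c[3]-c[0]),ang(c[2]-c[1]),'short',ang(c[0]-c[1])+np.pi/2-np.pi, np.linalg.norm(c[3]-c[0]),np.linalg.norm(c[1]-c[0]))
print('key',W(289,398,.094),'yaw',ang(W(325,490,.092)-W(210,335,.092)))
print('slot',V(690,378,.075),'yaw',ang(V(678,435,.075)-V(700,320,.075)), 'edges',ang(V(585,483,.075)-V(622,275,.075)),ang(V(775,483,.075)-V(800,330,.075)),ang(V(585,483,.075)-V(775,483,.075))-np.pi/2)
print('slot top',w('top',280.75,203.1,.075))
s=bot.read_state();print(s['eef_pos'],s['orientation'])
"
```

```text
rest c [ 0.5378 -0.3584  0.045 ] yaw 0.3517823149526086 0.3849925697822305 short -2.772849094637699 0.06992053494499618 0.045896234402644745
key [ 0.5393 -0.3594  0.094 ] yaw 0.387258665578336
slot [ 0.4731 -0.0777  0.075 ] yaw -0.22239228683020543 edges -0.21766104689165855 -0.18033345135099016 -3.379607707004154
slot top [ 0.472  -0.0794  0.075 ]
[ 0.5338 -0.3619  0.2371] [ 3.141  -0.0004  2.9071]
```

```bash
python3 -m inch '{"offset":[[0,0,0],[0,0,0],[0,0,0],[0,0,0],[0,0,0],[0,0,0],[0,0,0]],"twist":[[0,0,0.1208],[0,0,0.1208],[0,0,0.1208],[0,0,0.1208],[0,0,0.1208],[0,0,0.1208],[0,0,0.1208]],"gripper":[0.5,0.5,0.5,0.5,0.5,0.5,0.5]}' 50
python3 -m inch '{"offset":[[0,0,0],[0,0,0],[0,0,0],[0,0,0],[0,0,0],[0,0,0],[0,0,0]],"twist":[[0,0,0.1208],[0,0,0.1208],[0,0,0.1208],[0,0,0.1208],[0,0,0.1208],[0,0,0.1208],[0,0,0.1208]],"gripper":[0.5,0.5,0.5,0.5,0.5,0.5,0.5]}' 50
python3 -m inch '{"offset":[[0,0,0],[0,0,0],[0,0,0],[0,0,0],[0,0,0],[0,0,0],[0,0,0],[0,0,0]],"twist":[[0,0,0.1208],[0,0,0.1208],[0,0,0.1208],[0,0,0.1208],[0,0,0.1208],[0,0,0.1208],[0,0,0.1208],[0,0,0]],"gripper":[0.5,0.5,0.5,0.5,0.5,0.5,0.5,0.5]}' 50
python3 -m inch '{"offset":[[0,0,0.02],[0,0,0.02],[0.0055,-0.001,0.02],[0,0,0],[0,0,0]],"twist":[[0,0,0],[0,0,0],[0,0,0],[0,0,0],[0,0,0]],"gripper":[0.5,0.5,0.5,0.5,0.5]}' 50
python3 -c "
from h import *
s=snap('wrist','pics/w3.png');print(s['eef_pos'],s['orientation'],s['joints'])
d=np.load('pics/w3.png.npz');c=px('wrist',[.5385,-.359,.096],d['pos'],d['ori']);print(c)
u,v=int(c[0]),int(c[1])
a=cv2.imread('pics/w3.png')[max(v-60,0):v+60,u-60:u+60];print(max(v-60,0),u-60)
cv2.imwrite('pics/m4.png',cv2.resize(a,None,fx=5,fy=5,interpolation=cv2.INTER_CUBIC))"
```

```text
time_s: 16.77
eef_pos: [0.5346, -0.3603, 0.2379]
orientation: [3.141, 0.0, 2.059]
ft_force: [-0.9, -0.1, 0.5]
grip_width: 0.0465
finger_force: 0.0
time_s: 17.35
eef_pos: [0.5346, -0.3604, 0.2379]
orientation: [3.141, -0.0, 1.213]
ft_force: [0.1, 0.2, -0.5]
grip_width: 0.0465
finger_force: 0.0
time_s: 18.02
eef_pos: [0.5345, -0.3605, 0.2379]
orientation: [3.141, -0.001, 0.368]
ft_force: [-0.2, 0.8, 0.5]
grip_width: 0.0463
finger_force: 0.0
time_s: 18.43
eef_pos: [0.5382, -0.3576, 0.1763]
orientation: [-3.139, 0.001, 0.377]
ft_force: [0.9, -0.4, 0.8]
grip_width: 0.0464
finger_force: 0.0
[ 0.53820556 -0.3576297   0.17631703] [-3.13904035e+00  1.37928022e-03  3.76755905e-01] [-6.65863103e-01  2.78164043e-01  1.39759325e+00  9.54356186e-05
  1.46873495e+00  5.28169218e-01]
[257.38279311 196.8454442 ]
136 197
```

```bash
python3 -m inch '{"offset":[[0,0,0.025],[0,0,0.025],[0,0,0.025],[0,0,0.02],[0,0,0.015],[0,0,0.012],[0,0,0],[0,0,0]],"twist":[[0,0,0],[0,0,0],[0,0,0],[0,0,0],[0,0,0],[0,0,0],[0,0,0],[0,0,0]],"gripper":[0.5,0.5,0.5,0.5,0.5,0.5,0.5,0.5]}' 50
python3 -m inch '{"offset":[[0,0,0],[0,0,0],[0,0,0],[0,0,0],[0,0,0],[0,0,0],[0,0,0],[0,0,0]],"twist":[[0,0,0],[0,0,0],[0,0,0],[0,0,0],[0,0,0],[0,0,0],[0,0,0],[0,0,0]],"gripper":[0,0,0,0,0,0,0,0]}' 20
```

```text
time_s: 19.15
eef_pos: [0.539, -0.3596, 0.0563]
orientation: [3.141, -0.0, 0.374]
ft_force: [0.3, -0.4, -0.2]
grip_width: 0.0468
finger_force: 0.0
time_s: 19.82
eef_pos: [0.5387, -0.3594, 0.0555]
orientation: [3.141, -0.0, 0.373]
ft_force: [0.9, 0.1, 0.8]
grip_width: 0.0089
finger_force: 20.0
```

```bash
python3 -m inch '{"offset":[[0,0,0],[0,0,-0.005],[0,0,-0.01],[0,0,-0.02],[0,0,-0.03],[0,0,-0.03],[0,0,-0.03],[0,0,-0.02]],"twist":[[0,0,0],[0,0,0],[0,0,0],[0,0,0],[0,0,0],[0,0,0],[0,0,0],[0,0,0]],"gripper":[0,0,0,0,0,0,0,0]}' 60
python3 -m inch '{"offset":[[0,0,0],[0,0,0],[0,0,0],[0,0,0],[0,0,0],[0,0,0],[0,0,0]],"twist":[[0,0,-0.1216],[0,0,-0.1216],[0,0,-0.1216],[0,0,-0.1216],[0,0,-0.1216],[0,0,-0.1216],[0,0,-0.1216]],"gripper":[0,0,0,0,0,0,0]}'
python3 -m inch '{"offset":[[0,0,0],[0,0,0],[0,0,0],[0,0,0],[0,0,0],[0,0,0],[0,0,0]],"twist":[[0,0,-0.1216],[0,0,-0.1216],[0,0,-0.1216],[0,0,-0.1216],[0,0,-0.1216],[0,0,-0.1216],[0,0,-0.1216]],"gripper":[0,0,0,0,0,0,0]}'
python3 -m inch '{"offset":[[0,0,0],[0,0,0],[0,0,0],[0,0,0],[0,0,0],[0,0,0],[0,0,0],[0,0,0]],"twist":[[0,0,-0.1216],[0,0,-0.1216],[0,0,-0.1216],[0,0,-0.1216],[0,0,-0.1216],[0,0,-0.1216],[0,0,-0.1216],[0,0,0]],"gripper":[0,0,0,0,0,0,0,0]}'
```

```text
time_s: 20.48
eef_pos: [0.5394, -0.3599, 0.205]
orientation: [3.138, -0.002, 0.373]
ft_force: [0.7, -0.3, 0.1]
grip_width: 0.0087
finger_force: 60.0
time_s: 21.07
eef_pos: [0.5386, -0.3593, 0.2012]
orientation: [3.141, 0.0, 1.23]
ft_force: [0.3, 0.3, -1.4]
grip_width: 0.0088
finger_force: 60.0
time_s: 21.65
eef_pos: [0.5386, -0.3593, 0.2012]
orientation: [3.141, 0.0, 2.081]
ft_force: [0.1, -0.5, -2.0]
grip_width: 0.0088
finger_force: 60.0
time_s: 22.32
eef_pos: [0.5386, -0.3593, 0.2012]
orientation: [-3.141, 0.001, 2.932]
ft_force: [-1.0, -0.6, -1.2]
grip_width: 0.0088
finger_force: 60.0
```

```bash
python3 -m inch '{"offset":[[0.0123,0.0261,0],[0.0123,0.0261,0],[0.0123,0.0261,0],[0.0123,0.0261,0],[0.0123,0.0261,0]],"twist":[[0,0,0],[0,0,0],[0,0,0],[0,0,0],[0,0,0]],"gripper":[0,0,0,0,0]}'
python3 -m inch '{"offset":[[0.0123,0.0261,0],[0.0123,0.0261,0],[0.0123,0.0261,0],[0.0123,0.0261,0],[0.0123,0.0261,0],[0,0,0.02],[0,0,0.02],[0,0,0]],"twist":[[0,0,0],[0,0,0],[0,0,0],[0,0,0],[0,0,0],[0,0,0],[0,0,0],[0,0,0]],"gripper":[0,0,0,0,0,0,0,0]}'
python3 -m inch '{"offset":[[0,0,0],[0,0,0],[0,0,0],[0,0,0]],"twist":[[0,0,0],[0,0,0],[0,0,0],[0,0,0]],"gripper":[0,0,0,0]}'
python3 -c "
from h import *
s=snap('wrist','pics/w4.png');print(s['eef_pos'],s['orientation'],s['joints'])
d=np.load('pics/w4.png.npz');c=px('wrist',[.4727,-.0783,.075],d['pos'],d['ori']);print(c)
a=cv2.imread('pics/w4.png')[110:230,186:326]
b=viewer.get_image('scene')[150:225,210:290,::-1]
m=np.zeros((600,800,3),np.uint8);m[:480,:560]=cv2.resize(a,None,fx=4,fy=4,interpolation=cv2.INTER_CUBIC)
m[:225,560:800]=cv2.resize(b,None,fx=3,fy=3,interpolation=cv2.INTER_CUBIC)
cv2.imwrite('pics/m5.png',m)"
```

```text
time_s: 22.73
eef_pos: [0.5059, -0.2176, 0.2008]
orientation: [-3.142, 0.001, 2.921]
ft_force: [-0.0, -0.1, -0.7]
grip_width: 0.0086
finger_force: 60.0
time_s: 23.4
eef_pos: [0.472, -0.0769, 0.1572]
orientation: [3.141, -0.005, 2.924]
ft_force: [-0.9, -0.3, -1.8]
grip_width: 0.0089
finger_force: 60.0
time_s: 23.73
eef_pos: [0.4749, -0.0786, 0.1617]
orientation: [-3.142, 0.002, 2.925]
ft_force: [-0.3, -0.1, -0.5]
grip_width: 0.0084
finger_force: 60.0
[ 0.47493606 -0.07861099  0.1616955 ] [-3.14152036e+00  1.98231736e-03  2.92520389e+00] [-2.70618187e-01 -1.63822008e-01  1.88368731e+00  3.56694359e-05
  1.41974403e+00 -1.62503102e+00]
[255.35561578 190.99683209]
```

View pics/m5.png

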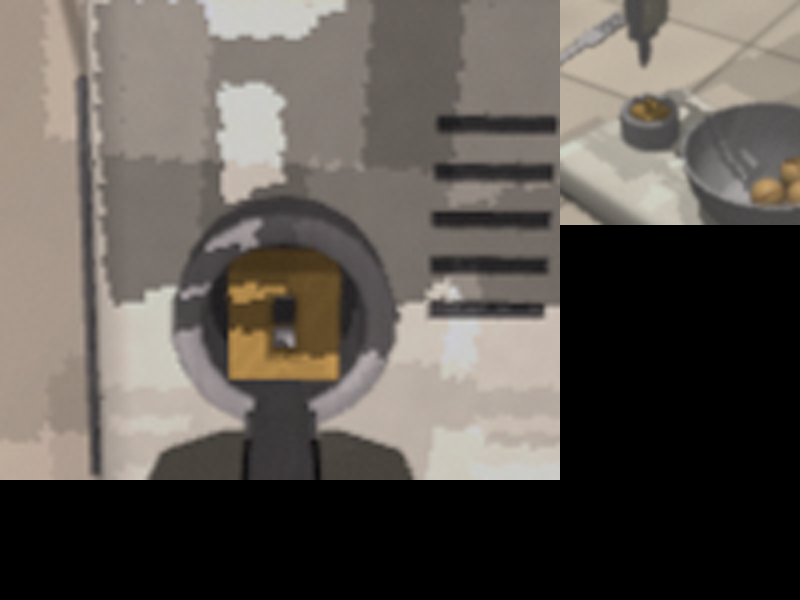

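The plug is centred at crop (284,315), square with the tool; the slot at (284,322). The key's dark shoulder/blade hangs below at about (282,410), on nearly the same column.

```bash
python3 -c "
from h import *
d=np.load('pics/w4.png.npz');P,o=d['pos'],d['ori'];Rm=R.from_euler('xyz',o).as_matrix()
f=lambda t:(px('wrist',P+Rm@np.array(t),P,o)-[186,110])*4
for n,t in dict(tip=(0,0,.0405),sho=(0,0,.0105),sL=(.011,-.006,.0105),sR=(.011,.006,.0105),sR2=(-.011,.006,.0105),bladeR=(.006,0,.0305)).items(): print(n,f(t))
W=lambda x,y:w('wrist',186+x/4,110+y/4,.075,P,o)
p=W(284,315);print('plug',p,W(284,322),'tool offset',Rm.T@(p-P), [Rm.T@(W(*c)-P) for c in [(228,250),(340,250),(340,380),(228,380)]])
print(bot.read_state()['eef_pos'])"
```

```text
tip [277.94252807 397.0828751 ]
sho [277.76374262 454.15054508]
sL [241.91442192 392.58495915]
sR [313.66346906 392.63115131]
sR2 [312.55488648 513.89887822]
bladeR [277.90208844 383.82450497]
plug [ 0.47089345 -0.07632086  0.075     ] [ 0.47255806 -0.07668358  0.075     ] tool offset [0.00461189 0.00137502 0.08668642] [array([ 0.02015227, -0.01161313,  0.08665656]), array([0.02017147, 0.01430626, 0.08665465]), array([-0.01142261,  0.01477612,  0.08671724]), array([-0.01144149, -0.0119666 ,  0.08671921])]
[ 0.47466951 -0.07846409  0.16123749]
```

```bash
python3 -m inch '{"offset":[[0.0035,0.0004,0],[0,0,0.015],[0,0,0.015],[0,0,0.013],[0,0,0],[0,0,0]],"twist":[[0,0,0],[0,0,0],[0,0,0],[0,0,0],[0,0,0],[0,0,0]],"gripper":[0,0,0,0,0,0]}'
python3 -m inch '{"offset":[[0,0,0.002],[0,0,0.002],[0,0,0.002],[0,0,0.002],[0,0,0]],"twist":[[0,0,0],[0,0,0],[0,0,0],[0,0,0],[0,0,0]],"gripper":[0,0,0,0,0]}'
```

```text
time_s: 24.33
eef_pos: [0.47, -0.0767, 0.1169]
orientation: [3.141, -0.002, 2.926]
ft_force: [0.2, 0.8, -0.8]
grip_width: 0.0084
finger_force: 60.0
time_s: 24.75
eef_pos: [0.4707, -0.0769, 0.1091]
orientation: [3.142, -0.0, 2.927]
ft_force: [0.1, 0.3, -0.8]
grip_width: 0.0086
finger_force: 60.0
```

```bash
python3 -m inch '{"offset":[[0,0,0.0015],[0,0,0.0015],[0,0,0],[0,0,0]],"twist":[[0,0,0],[0,0,0],[0,0,0],[0,0,0]],"gripper":[0,0,0,0]}'
python3 -m inch '{"offset":[[0,0,0.0015],[0,0,0.0015],[0,0,0],[0,0,0]],"twist":[[0,0,0],[0,0,0],[0,0,0],[0,0,0]],"gripper":[0,0,0,0]}'
```

```text
time_s: 25.08
eef_pos: [0.4707, -0.0769, 0.1062]
orientation: [-3.142, -0.0, 2.927]
ft_force: [-0.4, -1.4, -1.5]
grip_width: 0.0087
finger_force: 60.0
time_s: 25.42
eef_pos: [0.4702, -0.0768, 0.1028]
orientation: [3.142, -0.001, 2.927]
ft_force: [-2.5, 0.7, 0.5]
grip_width: 0.0092
finger_force: 60.0
```

```bash
python3 -m inch '{"offset":[[0.0005,0,0.001],[0,0,0.001],[0,0,0.001],[0,0,0.001],[0,0,0],[0,0,0]],"twist":[[0,0,0.05],[0,0,-0.05],[0,0,-0.05],[0,0,0.05],[0,0,0],[0,0,0]],"gripper":[0,0,0,0,0,0]}'
python3 -m inch '{"offset":[[0,0,0.001],[0,0,0.001],[0,0,0.001],[0,0,0.001],[0,0,0],[0,0,0]],"twist":[[0,0,0.05],[0,0,-0.05],[0,0,-0.05],[0,0,0.05],[0,0,0],[0,0,0]],"gripper":[0,0,0,0,0,0]}'
```

```text
time_s: 25.92
eef_pos: [0.4697, -0.0766, 0.0993]
orientation: [3.141, -0.001, 2.926]
ft_force: [-5.7, 0.7, 3.3]
grip_width: 0.0083
finger_force: 60.0
time_s: 26.42
eef_pos: [0.4707, -0.0769, 0.0958]
orientation: [-3.142, 0.001, 2.927]
ft_force: [-2.5, 0.6, 4.7]
grip_width: 0.0088
finger_force: 60.0
```

```bash
python3 -m inch '{"offset":[[0.0004,0,0.001],[0,0,0.001],[0,0,0.001],[0,0,0.001],[0,0,0],[0,0,0]],"twist":[[0,0,0.05],[0,0,-0.05],[0,0,-0.05],[0,0,0.05],[0,0,0],[0,0,0]],"gripper":[0,0,0,0,0,0]}'
python3 -m inch '{"offset":[[0,0,0.001],[0,0,0.001],[0,0,0.001],[0,0,0.001],[0,0,0],[0,0,0]],"twist":[[0,0,0.05],[0,0,-0.05],[0,0,-0.05],[0,0,0.05],[0,0,0],[0,0,0]],"gripper":[0,0,0,0,0,0]}'
```

```text
time_s: 26.92
eef_pos: [0.4712, -0.0771, 0.0923]
orientation: [-3.142, 0.003, 2.927]
ft_force: [0.9, -0.7, 5.3]
grip_width: 0.0089
finger_force: 60.0
time_s: 27.42
eef_pos: [0.4711, -0.0769, 0.0878]
orientation: [3.141, 0.003, 2.928]
ft_force: [4.5, -0.4, 1.3]
grip_width: 0.0088
finger_force: 60.0
```

```bash
python3 -m inch '{"offset":[[-0.0004,0,0.001],[0,0,0.001],[0,0,0],[0,0,0]],"twist":[[0,0,0.05],[0,0,-0.05],[0,0,0],[0,0,0]],"gripper":[0,0,0,0]}'
python3 -m inch '{"offset":[[0,0,0.001],[0,0,0],[0,0,0],[0,0,0]],"twist":[[0,0,-0.05],[0,0,0.05],[0,0,0],[0,0,0]],"gripper":[0,0,0,0]}'
```

```text
time_s: 27.75
eef_pos: [0.471, -0.0771, 0.0855]
orientation: [-3.141, 0.002, 2.927]
ft_force: [5.1, -0.7, -0.9]
grip_width: 0.0088
finger_force: 60.0
time_s: 28.08
eef_pos: [0.4712, -0.0772, 0.0854]
orientation: [-3.141, 0.002, 2.926]
ft_force: [1.5, -0.8, 7.7]
grip_width: 0.0087
finger_force: 60.0
```

```bash
python3 -m inch '{"offset":[[0,0,0.001],[0,0,0],[0,0,0],[0,0,0],[0,0,0]],"twist":[[0,0,0.05],[0,0,-0.1],[0,0,0.05],[0,0,0],[0,0,0]],"gripper":[0,0,0,0,0]}'
```

```text
time_s: 28.5
eef_pos: [0.4713, -0.0772, 0.0853]
orientation: [-3.141, 0.002, 2.926]
ft_force: [-2.0, 0.4, 16.7]
grip_width: 0.0088
finger_force: 60.0
```

```bash
python3 -m inch '{"offset":[[0,0,-0.0008],[0,0,0],[0,0,0],[0,0,0],[0,0,0],[0,0,0]],"twist":[[0,0,0.1],[0,0,0.1],[0,0,0.1],[0,0,0.1],[0,0,0.1],[0,0,0]],"gripper":[0,0,0,0,0,0]}'
python3 -c "from h import *;s=bot.read_state();print(s['torque'])"
python3 -m inch '{"offset":[[0,0,0],[0,0,0],[0,0,0],[0,0,0],[0,0,0],[0,0,0]],"twist":[[0,0,0.1],[0,0,0.1],[0,0,0.1],[0,0,0.1],[0,0,0.1],[0,0,0]],"gripper":[0,0,0,0,0,0]}'
python3 -c "from h import *;s=bot.read_state();print(s['torque'])"
```

```text
time_s: 29.0
eef_pos: [0.4713, -0.0769, 0.0854]
orientation: [3.14, 0.002, 2.42]
ft_force: [1.1, 1.2, 9.2]
grip_width: 0.0089
finger_force: 60.0
[ 0.02526146 -0.28857275  0.05821601]
time_s: 29.5
eef_pos: [0.4718, -0.0765, 0.0854]
orientation: [3.138, 0.001, 1.92]
ft_force: [3.9, 2.6, 7.2]
grip_width: 0.0083
finger_force: 60.0
[ 0.49429605 -0.82043141  0.07962851]
```

```bash
python3 -m inch '{"offset":[[0,0,0],[0,0,0],[0,0,0],[0,0,0],[0,0,0],[0,0,0]],"twist":[[0,0,0.1],[0,0,0.1],[0,0,0.1],[0,0,0.1],[0,0,0.1],[0,0,0]],"gripper":[0,0,0,0,0,0]}'
python3 -c "from h import *;s=bot.read_state();print(s['torque'])"
python3 -m inch '{"offset":[[0,0,0],[0,0,0],[0,0,0],[0,0,0],[0,0,0]],"twist":[[0,0,0.05],[0,0,0.05],[0,0,0.05],[0,0,0],[0,0,0]],"gripper":[0,0,0,0,0]}'
python3 -c "from h import *;s=bot.read_state();print(s['torque'])"
python3 -m inch '{"offset":[[0,0,0],[0,0,0],[0,0,0],[0,0,0]],"twist":[[0,0,0.05],[0,0,0.05],[0,0,0],[0,0,0]],"gripper":[0,0,0,0]}'
python3 -c "from h import *;s=bot.read_state();print(s['torque'],s['joints'])"
```

```text
time_s: 30.0
eef_pos: [0.4724, -0.0765, 0.0854]
orientation: [3.137, -0.001, 1.42]
ft_force: [7.6, 3.0, 4.4]
grip_width: 0.0087
finger_force: 60.0
[ 0.53516656 -1.4830281   0.15760418]
time_s: 30.42
eef_pos: [0.4725, -0.0765, 0.0854]
orientation: [3.137, -0.002, 1.276]
ft_force: [7.7, 2.3, 4.4]
grip_width: 0.0088
finger_force: 60.0
[ 0.42499914 -1.57054138  0.10954084]
time_s: 30.75
eef_pos: [0.4726, -0.0766, 0.0854]
orientation: [3.137, -0.002, 1.176]
ft_force: [8.3, 2.2, 3.8]
grip_width: 0.0086
finger_force: 60.0
[ 0.37964322 -1.62710268  0.09930374] [-2.68976693e-01 -9.83839129e-02  1.96948512e+00  1.64364169e-03
  1.26569781e+00  1.25414332e-01]
```

```bash
python3 -m inch '{"offset":[[0.0005,0.0007,0.0003],[0,0,0],[0,0,0],[0,0,0]],"twist":[[0,0,0],[0,0,0.05],[0,0,0],[0,0,0]],"gripper":[0,0,0,0]}'
python3 -c "from h import *;s=bot.read_state();print(s['torque'],s['orientation'])"
python3 -m inch '{"offset":[[0,0,0],[0,0,0],[0,0,0],[0,0,0]],"twist":[[0,0,0.05],[0,0,0],[0,0,0],[0,0,0]],"gripper":[0,0,0,0]}'
python3 -c "from h import *;s=bot.read_state();print(s['torque'],s['orientation'])"
python3 -m inch '{"offset":[[0,0,0],[0,0,0],[0,0,0],[0,0,0]],"twist":[[0,0,0.05],[0,0,0],[0,0,0],[0,0,0]],"gripper":[0,0,0,0]}'
python3 -c "from h import *;s=bot.read_state();print(s['torque'],s['orientation'])"
```

```text
time_s: 31.08
eef_pos: [0.4729, -0.0765, 0.0854]
orientation: [3.138, -0.002, 1.126]
ft_force: [4.8, 2.0, 7.4]
grip_width: 0.0086
finger_force: 60.0
[ 0.31026852 -0.75400821  0.2178872 ] [ 3.13817805e+00 -1.57423307e-03  1.12611466e+00]
time_s: 31.42
eef_pos: [0.473, -0.0765, 0.0854]
orientation: [3.138, -0.002, 1.077]
ft_force: [5.1, 1.3, 8.3]
grip_width: 0.0087
finger_force: 60.0
[ 0.28257228 -0.83215019  0.36750659] [ 3.13809304e+00 -1.76295999e-03  1.07658419e+00]
time_s: 31.75
eef_pos: [0.473, -0.0767, 0.0854]
orientation: [3.138, -0.002, 1.027]
ft_force: [5.0, 0.8, 6.7]
grip_width: 0.0087
finger_force: 60.1
[ 0.18732649 -0.87345458  0.47639511] [ 3.13790728e+00 -1.75702982e-03  1.02681562e+00]
```

```bash
python3 -m inch '{"offset":[[0,0,0],[0,0,0],[0,0,0],[0,0,0],[0,0,0],[0,0,0]],"twist":[[0,0,0],[0,0,0],[0,0,0],[0,0,0],[0,0,0],[0,0,0]],"gripper":[0,0,0,0,0,0]}'
python3 -c "from h import *;s=bot.read_state();print(s['torque'],s['orientation']);print(bot.hand_in())"
```

```text
time_s: 32.25
eef_pos: [0.473, -0.0767, 0.0854]
orientation: [3.138, -0.002, 1.027]
ft_force: [5.2, 0.6, 7.2]
grip_width: 0.0087
finger_force: 60.1
[ 0.13926621 -0.86609374  0.52081602] [ 3.13790220e+00 -1.74117994e-03  1.02679439e+00]
the job is handed in; nothing more can be done
None
```

I handed the job in at 32 s: the walnuts are in the bowl, the empty dish is back flat, and the gripper is still holding the key home and turned clockwise to the stop; the stop is inferred from the rising torque and the tool angle, not seen on camera.

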